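# Aim the milk pitcher at the mug to be filled

### The job

Of the two mugs standing on the bench, one stands mouth up ready to be filled and the other is upside down. Turn the steel milk pitcher so that its spout points straight at the middle of the mug that stands mouth up, and leave the pitcher standing upright in the middle of its round cork coaster. Do not tip the pitcher over on the way, and leave the mugs, knock box, shaker and tamper where they are.

Things in the scene. Friction and masses are not known exactly. Their poses are not given: they have to be found in the camera images.
- pitcher: open steel milk pitcher, 105 mm tall, 250 g. Origin: centre of underside, z up. Belly 76 mm across up to 42 mm high; straight round neck 58 mm across from 62 to 105 mm height (wall 3 mm), free to grasp on its +y and -y sides. V-shaped spout at the rim reaches 54 mm from the axis along +x (height 80 to 108 mm); 8 mm bar handle on the -x side reaches 74 mm, height 20 to 98 mm
- coaster: round cork coaster fixed to the bench, 130 mm across, 4 mm thick; origin: centre of its underside, on the bench
- mug_p: white ceramic mug, 82 mm across the rim, 90 mm tall, handle reaching about 30 mm out; stands on the bench mouth up or upside down. Origin: centre of its foot (the closed end); its z axis runs from the foot towards the mouth, so z points up when it stands mouth up and down when it is upside down
- mug_q: white ceramic mug, 82 mm across the rim, 90 mm tall, handle reaching about 30 mm out; stands on the bench mouth up or upside down. Origin: centre of its foot (the closed end); its z axis runs from the foot towards the mouth, so z points up when it stands mouth up and down when it is upside down
- knock_box: grey plastic round knock box, 150 mm across, 100 mm tall, with a rubber bar across its mouth; origin: centre of its underside; bystander
- shaker: glass shaker with a steel screw-top lid, 72 mm across, 126 mm tall; origin: centre of its underside; bystander
- tamper: coffee tamper standing on its steel disc, 58 mm across, 90 mm tall, wooden grip up; origin: centre of its underside; bystander
Mind the look-alikes: they are no part of the job. Leave any blue, green or pink look-alike of the mug_p alone.

How it is judged:
By the outcome, as a careful person would: the job done as asked, in the order asked, and still so for the second after the job is handed in, with the robot touching nothing.
It also fails if it takes over 48 s, if anything falls off the work surface, if the arm or the gripper's body presses on something with over 40 N, if the wrist force passes 120 N, or if a joint passes its speed limit or range.

### The arm

A 6-joint arm with a two-finger parallel gripper is mounted at the origin on the work surface. World frame = base frame: x ahead of the robot, y to its left, z up, the work surface at z = 0. Lengths are in m, angles in degrees, forces in N, time in s.
With the tool pointing down it reaches from about 0.375 to 0.9 m from the base axis. Payload 3.1 kg.
Tool frame: the origin (TCP) lies at the very end of the fingers, on their centre line; the grasp point (between the pads) lies 19 mm behind it (bot.tcp_to_grasp is the distance from the TCP to the grasp point, in m); z points along the fingers, y is the line along which they close (so a half turn about z gives the same grasp; the last joint's range is limited). The gripper opens to 87 mm and grips with 3 to 60 N. Pads are 19 mm wide; open, the fingers measure 117 mm over their backs; the gripper's body (75 mm by 190 mm) begins 51 mm behind the grasp point.
Start: joints at [66.549, 30.224, 82.088, -0, 67.689, -10.227], TCP at [0.143, 0.608, 0.223] pointing down, gripper open.
Joint ranges: [-176.69, 176.69], [-43.24, 126.21], [12.49, 139.97], [-82, 262], [0, 151.66], [-163.58, 163.58]. Speed limits (degrees/s): [159.86, 159.86, 180, 180, 180, 180].

### API

Orientations are given as a 3x3 rotation matrix whose columns are the frame's x, y, z axes.
In Python, from rig import telemetry, capture, camera_info, job, bot gives the robot as it stands. The module is installed in compiled form; this text tells all that it offers.
- The arm moves only by the tool carry_out, never from a script. Its argument "deltas" is a list that holds one entry, the list of rows, each a list of 7 numbers: the shift along the tool's x, y, z scaled (see below), then the turn, a rotation vector about the tool's x, y, z scaled (see below), then the closure, from -1 (fully open) to 1 (shut). In form: [[[dx, dy, dz, ax, ay, az, claw], ...]]. A call has exactly 10 rows; each row is the pose to reach, as a shift and turn from the pose commanded when the call began, along the tool's axes at that moment, turning the shorter way round; what a row does not reach only later rows make up. The controller multiplies each number of a shift by 15 cm and each number of a turn by 360 degrees. A row lasts 1/12 s, in which the tool goes at most 41.7 mm and 7.16 degrees, less where a joint would pass 70% of its speed; a pose out of reach is approached as far as the arm can. A call with a number of a shift or a turn outside -1 to 1 is refused whole. A call with a gripper value outside its range is refused whole. The fingers move at their own pace and stop on an object; the grip force is fixed at half the most. Time passes only in rows, so rows that repeat a pose let the fingers close, or fill a call up. It gives the time, the measured TCP pose, the force, the opening and the grip force at its end, in the units of the state.
- telemetry.read_state(): the state, without advancing time (a new reading comes with each control period).
- capture(name): name is "scene" or "top"; returns the picture (480x640x3 uint8, red, green, blue); there is no depth.
- camera_info(name): a dict with "mtx" (3x3 intrinsics, pixels), "cam_to_world" (4x4, takes a point from camera to world coordinates). Camera axes: x right, y down, z forward; pixel columns grow to the right and rows downward; lengths in m; the calibration is good to about 2 mm. A picture is of the moment at which its call begins. camera_info takes no time and is no camera call.
- job.hand_in(): hands the job in; it is judged then, once.
The state is a dict: "time_s": time; "joint_positions": joint angles; "qvel": joint speeds; "tau": joint torques, N m; "position": TCP position; "tcp_rot": TCP orientation; "force": force on the tool from outside, world axes, zero at the start; "moment": the same for the moment, N m; "opening": opening from 0.0 (shut) to 1.0 (fully open); "grasp_force": force on a finger pad.
Only numpy, scipy, OpenCV 4.12 (cv2) and the standard library are available. Lean on these libraries where they do the work, as an engineer would, in place of code of your own. Each camera call takes 0.05 s, during which the arm holds its last target. There are 200 camera calls.

## Working session

There is one attempt and no reset: what is moved stays moved. The work goes in short steps, Python scripts to look and compute and a tool call to move; the robot and the scene stay as the last step left them, time stands still between calls to the robot, and variables do not carry over. Pictures are saved under pics/ and viewed, at most 10 in all, crops included, and the job is handed in when it is done.

Besides the shell and the picture viewer there is one more tool, called after "Emit:" as a command line: name --argument value ..., lists and objects as JSON in quotes. carry_out: Moves the arm, as the interface text tells. Its arguments: {"type":"object","properties":{"deltas":{"type":"array","items":{"type":"array","items":{"type":"array","items":{"type":"number"}}}}},"required":["deltas"]}

```bash
mkdir -p pics
python3 - <<'E'
from rig import telemetry,capture,camera_info,bot
import cv2,numpy as np
np.set_printoptions(precision=4,suppress=True)
for n in("scene","top"):
    cv2.imwrite(f"pics/{n}0.png",capture(n)[:,:,::-1]); c=camera_info(n); print(n,c["mtx"],c["cam_to_world"])
s=telemetry.read_state();print(s["position"],s["tcp_rot"],s["time_s"],s["opening"])
E
```

```text
scene [[622.3285   0.     313.2217]
 [  0.     622.3285 234.5607]
 [  0.       0.       1.    ]] [[ 0.2846  0.5842 -0.7601  1.8312]
 [ 0.9586 -0.1809  0.2199 -0.355 ]
 [-0.0091 -0.7912 -0.6115  1.1213]
 [ 0.      0.      0.      1.    ]]
top [[513.8388   0.     324.7021]
 [  0.     513.8388 235.8875]
 [  0.       0.       1.    ]] [[ 0.0041 -0.9851  0.1719  0.2774]
 [-0.9999 -0.0067 -0.0145  0.0183]
 [ 0.0154 -0.1718 -0.985   1.5643]
 [ 0.      0.      0.      1.    ]]
[0.1427 0.6078 0.2217] [[-0.9735  0.2287 -0.0008]
 [ 0.2287  0.9735 -0.0017]
 [ 0.0003 -0.0019 -1.    ]] 0.1 1.0019481242130277
```

View pics/scene0.png

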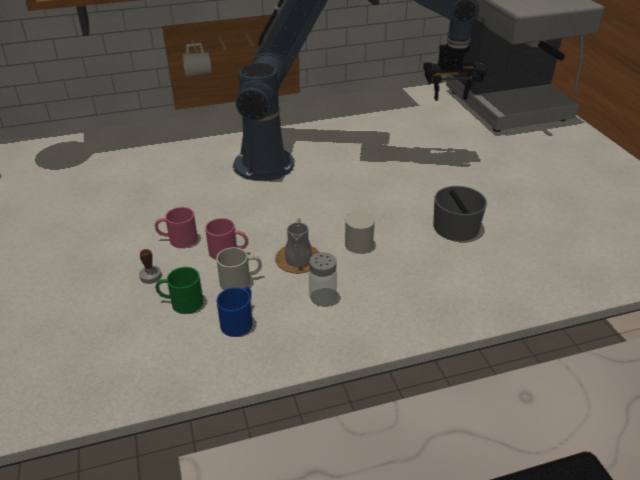

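View pics/top0.png

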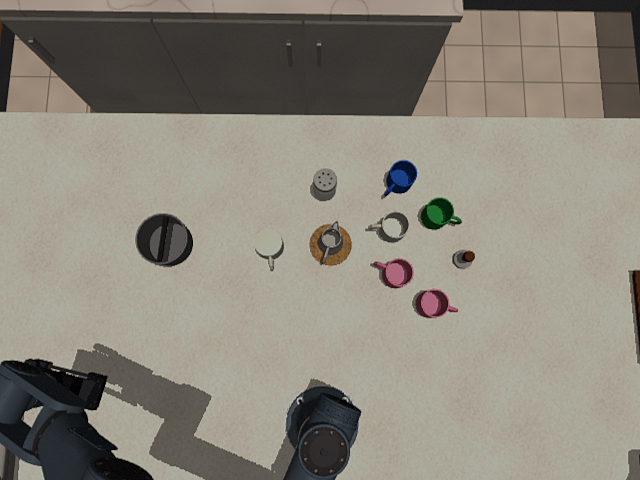

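The top view shows the mouth-up white mug at about (392,227) and the upside-down one at (269,243). The pitcher is on the coaster at about (331,241), with its spout up and right near (336,225) and its handle down and left near (323,260). I'll zoom in.

Run:
```python
import cv2,numpy as np
a=cv2.imread("pics/top0.png")[200:280,300:415]; b=cv2.imread("pics/scene0.png")[210:300,210:330]
a=cv2.resize(a,None,fx=6,fy=6,interpolation=cv2.INTER_CUBIC);b=cv2.resize(b,None,fx=6,fy=6,interpolation=cv2.INTER_CUBIC)
cv2.imwrite("pics/a.png",a);cv2.imwrite("pics/b.png",b)
```

```text
(no output)
```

View pics/a.png

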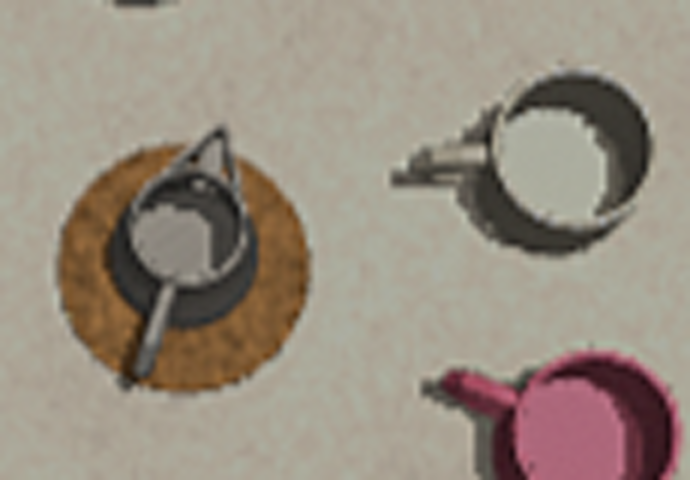

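View pics/b.png

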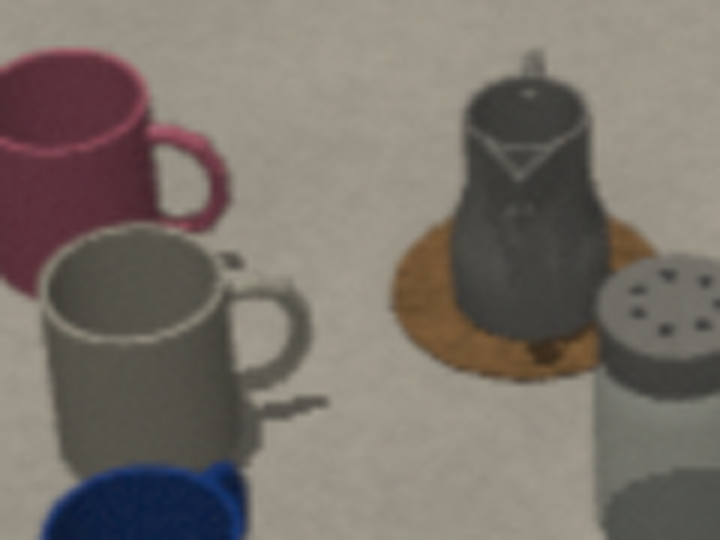

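Crop of the top view (6x): pitcher rim centre (188,230), spout tip (222,127), mug rim centre (572,150), coaster about (183,266). Crop of the scene view: rim centre (527,122), spout tip (517,180), mug rim (132,284). Next I triangulate these.

```bash
cat > h.py <<'E'
import cv2,numpy as np
from rig import camera_info
np.set_printoptions(precision=4,suppress=True)
def ray(n,p):
    c=camera_info(n);T=c["cam_to_world"];d=T[:3,:3]@np.linalg.solve(c["mtx"],[p[0],p[1],1.]);return T[:3,3],d/np.linalg.norm(d)
def plane(n,p,z):
    o,d=ray(n,p);return o+d*(z-o[2])/d[2]
def tri(pt,ps):
    A=[];b=[]
    for n,p in(("top",pt),("scene",ps)):
        o,d=ray(n,p);M=np.eye(3)-np.outer(d,d);A.append(M);b.append(M@o)
    x,r,*_=np.linalg.lstsq(np.vstack(A),np.hstack(b),rcond=None);return x,np.sqrt(r)
def orange(im,box):
    h=cv2.cvtColor(im,cv2.COLOR_BGR2HSV);m=((h[...,1]>90)&(h[...,0]>5)&(h[...,0]<25)).astype(np.uint8)
    k=np.zeros_like(m);x0,y0,x1,y1=box;k[y0:y1,x0:x1]=1;m*=k
    c=max(cv2.findContours(m,0,cv2.CHAIN_APPROX_NONE)[0],key=cv2.contourArea);return cv2.fitEllipse(cv2.convexHull(c))
E
python3 - <<'E'
from h import *
ta=lambda u,v:(300+u/6-.42,200+v/6-.42); sb=lambda u,v:(210+u/6-.42,210+v/6-.42)
P={}
for n,a,b in(("rim",(188,230),(527,122)),("spout",(222,127),(517,180)),("mugrim",(572,150),(132,284))):
    print(n,tri(ta(*a),sb(*b)))
e=orange(cv2.imread("pics/top0.png"),(300,210,365,275));print(e,plane("top",e[0],.004))
e=orange(cv2.imread("pics/scene0.png"),(260,235,330,280));print(e,plane("scene",e[0],.004))
r=plane("top",ta(188,230),.109);s=plane("top",ta(222,127),.112);m=plane("top",ta(572,150),.09)
h=plane("top",ta(150,345),.102)
print(r,s,m,h)
az=lambda a,b:np.degrees(np.arctan2(*(b-a)[1::-1]))
print("spout",az(r,s),"handle",az(h,r),"mug",az(r,m))
E
```

```text
rim (array([ 0.5273, -0.0218,  0.0983]), array([0.0008]))
spout (array([ 0.5764, -0.0387,  0.1058]), array([0.002]))
mugrim (array([ 0.5707, -0.2113,  0.0839]), array([0.0021]))
((330.1943054199219, 244.3187713623047), (40.92790603637695, 41.259456634521484), 111.93094635009766) [ 0.5235 -0.0216  0.004 ]
((292.2444763183594, 260.39227294921875), (24.157514572143555, 35.99974060058594), 112.65288543701172) [ 0.538  -0.0427  0.004 ]
[ 0.5256 -0.0209  0.109 ] [ 0.5754 -0.0371  0.112 ] [ 0.5697 -0.2089  0.09  ] [ 0.4709 -0.003   0.102 ]
spout -17.978012862548493 handle -18.09415495367774 mug -76.7919006407293
```

Emit:
carry_out --deltas '[[[-0.09,-0.09,0,0,0,0,-1],[-0.19,-0.19,0,0,0,0,-1],[-0.29,-0.29,0,0,0,0,-1],[-0.39,-0.39,0,0,0,0,-1],[-0.49,-0.49,0,0,0,0,-1],[-0.59,-0.59,0,0,0,0,-1],[-0.69,-0.69,0,0,0,0,-1],[-0.79,-0.79,0,0,0,0,-1],[-0.89,-0.89,0,0,0,0,-1],[-0.98,-0.98,0,0,0,0,-1]]]'

```text
time_s: 0.93
position: [0.2526, 0.4303, 0.2222]
tcp_rot: [[-0.973, 0.229, -0.001], [0.229, 0.973, -0.001], [0.0, -0.001, -1.0]]
force: [0.2, -0.2, -0.5]
opening: 1.001
grasp_force: 0.0
```

Emit:
carry_out --deltas '[[[-0.09,-0.09,0,0,0,0,-1],[-0.19,-0.19,0,0,0,0,-1],[-0.29,-0.29,0,0,0,0,-1],[-0.39,-0.39,0,0,0,0,-1],[-0.49,-0.49,0,0,0,0,-1],[-0.59,-0.59,0,0,0,0,-1],[-0.69,-0.69,0,0,0,0,-1],[-0.79,-0.79,0,0,0,0,-1],[-0.89,-0.89,0,0,0,0,-1],[-0.98,-0.98,0,0,0,0,-1]]]'

```text
time_s: 1.77
position: [0.3622, 0.2538, 0.2224]
tcp_rot: [[-0.973, 0.229, -0.0], [0.229, 0.973, -0.0], [0.0, -0.0, -1.0]]
force: [0.2, -0.4, 0.2]
opening: 1.001
grasp_force: 0.0
```

Emit:
carry_out --deltas '[[[-0.09,-0.09,0,0,0,0,-1],[-0.19,-0.19,0,0,0,0,-1],[-0.29,-0.29,0,0,0,0,-1],[-0.39,-0.39,0,0,0,0,-1],[-0.49,-0.49,0,0,0,0,-1],[-0.59,-0.59,0,0,0,0,-1],[-0.69,-0.69,0,0,0,0,-1],[-0.79,-0.79,0,0,0,0,-1],[-0.89,-0.89,0,0,0,0,-1],[-0.98,-0.98,0,0,0,0,-1]]]'

```text
time_s: 2.6
position: [0.4717, 0.0771, 0.2223]
tcp_rot: [[-0.973, 0.229, -0.0], [0.229, 0.973, -0.0], [0.0, -0.0, -1.0]]
force: [-0.1, 0.7, 0.8]
opening: 1.002
grasp_force: 0.0
```

Emit:
carry_out --deltas '[[[-0.06,-0.07,0,0,0,0.0133,-1],[-0.13,-0.14,0,0,0,0.0133,-1],[-0.19,-0.21,0,0,0,0.0133,-1],[-0.25,-0.28,0,0,0,0.0133,-1],[-0.31,-0.35,0,0,0,0.0133,-1],[-0.38,-0.42,0,0,0,0.0133,-1],[-0.44,-0.49,0,0,0,0.0133,-1],[-0.5,-0.555,0,0,0,0.0133,-1],[-0.504,-0.555,0,0,0,0.0133,-1],[-0.504,-0.555,0,0,0,0.0133,-1]]]'

```text
time_s: 3.43
position: [0.5263, -0.0208, 0.2224]
tcp_rot: [[-0.951, 0.31, -0.0], [0.31, 0.951, 0.0], [0.0, 0.0, -1.0]]
force: [-0.7, 0.7, 0.1]
opening: 1.003
grasp_force: 0.0
```

Run:
```python
from rig import telemetry
s=telemetry.read_state();print(s["position"],s["tcp_rot"],s["joint_positions"])
```

```text
[ 0.5262962  -0.02075979  0.22243969] [[-9.50574355e-01  3.10496998e-01 -9.68947025e-05]
 [ 3.10496943e-01  9.50574304e-01  3.76469771e-04]
 [ 2.08998348e-04  3.27777001e-04 -9.99999924e-01]] [-1.44363914e+01  2.26835208e+01  9.61416193e+01  2.22612588e-02
  6.11856157e+01 -8.63579390e+01]
```

Emit:
carry_out --deltas '[[[0,0,0.1,0,0,0,-1],[0,0,0.22,0,0,0,-1],[0,0,0.34,0,0,0,-1],[0,0,0.46,0,0,0,-1],[0,0,0.58,0,0,0,-1],[0,0,0.7,0,0,0,-1],[0,0,0.8,0,0,0,-1],[0,0,0.9,0,0,0,-1],[0,0,1.0,0,0,0,-1],[0,0,1.0,0,0,0,-1]]]'

```text
time_s: 4.27
position: [0.5236, -0.0189, 0.0703]
tcp_rot: [[-0.951, 0.308, -0.006], [0.308, 0.951, 0.002], [0.006, -0.0, -1.0]]
force: [-0.6, 0.5, -0.9]
opening: 0.997
grasp_force: 0.0
```

Emit:
carry_out --deltas '[[[0,0,0,0,0,0,0.0],[0,0,0,0,0,0,0.1],[0,0,0,0,0,0,0.2],[0,0,0,0,0,0,0.25],[0,0,0,0,0,0,0.3],[0,0,0,0,0,0,0.35],[0,0,0,0,0,0,0.4],[0,0,0,0,0,0,0.6],[0,0,0,0,0,0,1],[0,0,0,0,0,0,1]]]'

```text
time_s: 5.1
position: [0.5264, -0.0205, 0.0732]
tcp_rot: [[-0.951, 0.309, 0.001], [0.309, 0.951, -0.001], [-0.001, -0.0, -1.0]]
force: [-1.2, -1.5, 6.2]
opening: 0.654
grasp_force: 30.0
```

Emit:
carry_out --deltas '[[[0,0,-0.02,0,0,0,1],[0,0,-0.04,0,0,0,1],[0,0,-0.07,0,0,0,1],[0,0,-0.1,0,0,0,1],[0,0,-0.13,0,0,0,1],[0,0,-0.16,0,0,0,1],[0.005,-0.005,-0.18,0,0,0,1],[0.01,-0.01,-0.2,0,0,0,1],[0.016,-0.013,-0.2,0,0,0,1],[0.016,-0.013,-0.2,0,0,0,1]]]'

```text
time_s: 5.93
position: [0.5227, -0.0212, 0.1027]
tcp_rot: [[-0.951, 0.309, -0.0], [0.309, 0.951, 0.0], [0.0, -0.0, -1.0]]
force: [0.3, -0.4, -2.7]
opening: 0.652
grasp_force: 30.0
```

Emit:
carry_out --deltas '[[[0,0,0,0,0,0.004,1],[0,0,0,0,0,0.012,1],[0,0,0,0,0,0.022,1],[0,0,0,0,0,0.032,1],[0,0,0,0,0,0.042,1],[0,0,0,0,0,0.052,1],[0,0,0,0,0,0.062,1],[0,0,0,0,0,0.072,1],[0,0,0,0,0,0.078,1],[0,0,0,0,0,0.08,1]]]'

```text
time_s: 6.77
position: [0.5228, -0.0212, 0.1023]
tcp_rot: [[-0.684, 0.73, -0.001], [0.73, 0.684, 0.0], [0.001, -0.0, -1.0]]
force: [-0.3, 0.4, -2.5]
opening: 0.654
grasp_force: 30.0
```

Emit:
carry_out --deltas '[[[0,0,0,0,0,0.004,1],[0,0,0,0,0,0.012,1],[0,0,0,0,0,0.022,1],[0,0,0,0,0,0.032,1],[0,0,0,0,0,0.042,1],[0,0,0,0,0,0.052,1],[0,0,0,0,0,0.062,1],[0,0,0,0,0,0.072,1],[0,0,0,0,0,0.0814,1],[0,0,0,0,0,0.0814,1]]]'

```text
time_s: 7.6
position: [0.5229, -0.0212, 0.1024]
tcp_rot: [[-0.239, 0.971, -0.0], [0.971, 0.239, 0.0], [0.0, -0.0, -1.0]]
force: [-0.2, 0.1, -2.5]
opening: 0.653
grasp_force: 30.0
```

Run:
```python
from rig import telemetry,capture
import cv2,numpy as np
s=telemetry.read_state();R=s["tcp_rot"];print(s["position"],np.degrees(np.arctan2(R[1][1],R[0][1])),s["grasp_force"],s["force"])
b=capture("scene")[:,:,::-1][190:310,180:340];cv2.imwrite("pics/c.png",cv2.resize(b,None,fx=4,fy=4,interpolation=2))
```

```text
[ 0.52287874 -0.02116774  0.10236958] 13.856168628421225 29.966164983216572 [-0.24605373  0.07891246 -2.46975796]
```

View pics/c.png

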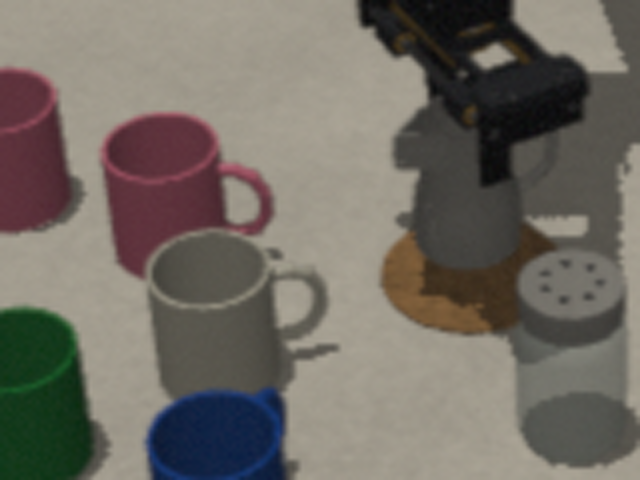

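The pitcher hangs upright with its spout, at about (400,145) in the crop, pointing towards the mouth-up mug. I'll lower it and release.

Emit:
carry_out --deltas '[[[0,0,0.02,0,0,0,1],[0,0,0.05,0,0,0,1],[0,0,0.08,0,0,0,1],[0,0,0.11,0,0,0,1],[0,0,0.14,0,0,0,1],[0,0,0.16,0,0,0,1],[0,0,0.175,0,0,0,1],[0,0,0.185,0,0,0,1],[0,0,0.195,0,0,0,1],[0,0,0.195,0,0,0,1]]]'

```text
time_s: 8.48
position: [0.5232, -0.0213, 0.0734]
tcp_rot: [[-0.24, 0.971, 0.0], [0.971, 0.24, -0.0], [-0.0, 0.0, -1.0]]
force: [0.1, -0.0, -2.9]
opening: 0.655
grasp_force: 30.0
```

Emit:
carry_out --deltas '[[[0,0,0,0,0,0,1],[0,0,0,0,0,0,1],[0,0,0,0,0,0,0.3],[0,0,0,0,0,0,0.2],[0,0,0,0,0,0,0],[0,0,0,0,0,0,-0.5],[0,0,0,0,0,0,-1],[0,0,0,0,0,0,-1],[0,0,0,0,0,0,-1],[0,0,0,0,0,0,-1]]]'

```text
time_s: 9.32
position: [0.5233, -0.0213, 0.0735]
tcp_rot: [[-0.24, 0.971, 0.001], [0.971, 0.24, -0.0], [-0.0, 0.001, -1.0]]
force: [-0.3, -0.1, 0.4]
opening: 0.941
grasp_force: 0.0
```

Emit:
carry_out --deltas '[[[0,0,-0.05,0,0,0,-1],[0,0,-0.12,0,0,0,-1],[0,0,-0.22,0,0,0,-1],[0,0,-0.34,0,0,0,-1],[0,0,-0.46,0,0,0,-1],[0,0,-0.58,0,0,0,-1],[0,0,-0.7,0,0,0,-1],[0,0,-0.82,0,0,0,-1],[0,0,-0.94,0,0,0,-1],[0,0,-1.0,0,0,0,-1]]]'

```text
time_s: 10.15
position: [0.5241, -0.0214, 0.2266]
tcp_rot: [[-0.24, 0.971, 0.005], [0.971, 0.24, -0.001], [-0.002, 0.004, -1.0]]
force: [0.7, -0.5, 0.1]
opening: 0.999
grasp_force: 0.0
```

Emit:
carry_out --deltas '[[[0.1,0,0,0,0,0,-1],[0.2,0,0,0,0,0,-1],[0.3,0,0,0,0,0,-1],[0.4,0,0,0,0,0,-1],[0.5,0,0,0,0,0,-1],[0.6,0,0,0,0,0,-1],[0.7,0,0,0,0,0,-1],[0.8,0,0,0,0,0,-1],[0.9,0,0,0,0,0,-1],[1,0,0,0,0,0,-1]]]'

```text
time_s: 10.98
position: [0.4865, 0.1251, 0.2237]
tcp_rot: [[-0.24, 0.971, 0.0], [0.971, 0.24, 0.0], [-0.0, 0.0, -1.0]]
force: [0.1, -0.3, -1.0]
opening: 1.002
grasp_force: 0.0
```

Emit:
carry_out --deltas '[[[0.1,0,0,0,0,0,-1],[0.2,0,0,0,0,0,-1],[0.3,0,0,0,0,0,-1],[0.4,0,0,0,0,0,-1],[0.5,0,0,0,0,0,-1],[0.6,0,0,0,0,0,-1],[0.7,0,0,0,0,0,-1],[0.8,0,0,0,0,0,-1],[0.9,0,0,0,0,0,-1],[1,0,0,0,0,0,-1]]]'

```text
time_s: 11.82
position: [0.4506, 0.2706, 0.2236]
tcp_rot: [[-0.24, 0.971, 0.0], [0.971, 0.24, -0.0], [-0.0, 0.0, -1.0]]
force: [0.4, 0.2, 0.2]
opening: 1.0
grasp_force: 0.0
```

Run:
```python
from rig import capture
import cv2
for n,x,y in(("top",300,200),("scene",210,205)):
    a=capture(n)[:,:,::-1];cv2.imwrite(f"pics/{n}1.png",a)
    cv2.imwrite(f"pics/d_{n}.png",cv2.resize(a[y:y+80,x:x+115],None,fx=6,fy=6,interpolation=cv2.INTER_CUBIC))
```

```text
(no output)
```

View pics/d_top.png

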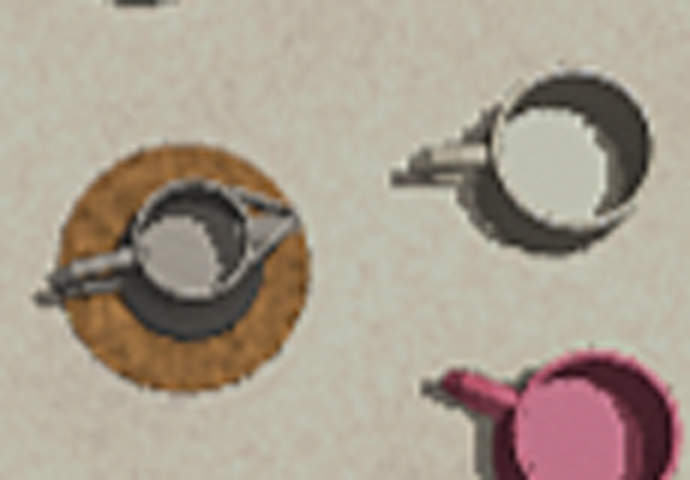

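View pics/d_scene.png

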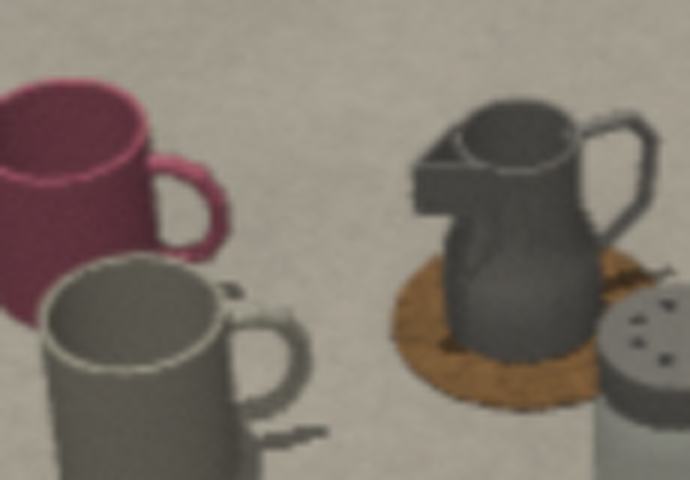

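The pitcher stands upright on the coaster. In the top crop its rim centre is about (190,239), the spout tip (298,216), the handle end about (60,277) and the mug rim (572,150).

Run:
```python
from h import *
ta=lambda u,v:(300+u/6-.42,200+v/6-.42)
r=plane("top",ta(190,239),.109);s=plane("top",ta(298,216),.112);m=plane("top",ta(572,150),.09);h=plane("top",ta(65,272),.102)
az=lambda a,b:np.degrees(np.arctan2(*(b-a)[1::-1]))
print(r,s,m,"spout",az(r,s),"hand",az(h,r),az(h,s),"mug",az(r,m),"coaster",orange(cv2.imread("pics/top1.png"),(300,210,365,275))[0])
```

```text
[ 0.5212 -0.0219  0.109 ] [ 0.5322 -0.0735  0.112 ] [ 0.5697 -0.2089  0.09  ] spout -77.96397303344864 hand -75.6598588914842 -76.72199462902678 mug -75.4665638480782 coaster (331.11895751953125, 247.417724609375)
```

```bash
python3 -c "
from rig import job;print(job.hand_in())"
```

```text
the job is handed in; nothing more can be done
None
```

The job is handed in: the pitcher stands upright about 2 mm from the middle of its coaster, with its spout aimed at the mouth-up mug to within about 2°, and I saw no sign that anything else moved (the verdict was not shown).

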